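# Prop the controller cabinet's door on its stay

### The arm

A 6-joint arm with a two-finger parallel gripper is mounted at the origin on the work surface. World frame = base frame: x ahead of the robot, y to its left, z up, the work surface at z = 0. Lengths are in m, angles in rad, forces in N, time in s.
With the tool pointing down it reaches from about 0.325 to 0.85 m from the base axis. Payload 15.5 kg.
Tool frame: the origin (TCP) lies midway between the tips of the shut fingers; the grasp point (between the pads) lies env.hold_point_z behind it (env.hold_point_z is the distance from the TCP to the grasp point, in m); z points along the fingers, y is the direction in which the jaws open and shut (so a half turn about z gives the same grasp; the last joint's range is limited). The gripper opens to 91 mm and grips with 3 to 60 N. Pads are 32 mm wide; open, the fingers measure 118 mm over their backs; the gripper's body (76 mm by 178 mm) begins 60 mm behind the grasp point.
Start: joints at [-1.403, 0.494, 1.345, -0, 1.302, -0.096], TCP at [0.163, -0.603, 0.214] pointing down, gripper open.
Joint ranges: [-2.91, 2.91], [-0.82, 2.16], [0.22, 2.67], [-1.22, 4.37], [0.12, 2.79], [-3.08, 3.08]. Speed limits (rad/s): [1.89, 1.89, 2.57, 3.01, 3.01, 3.01].

### API

Orientations are given as a rotation vector (axis times angle).
In Python, from cell import state, eyes, sign_off, env gives the robot as it stands. The module is installed in compiled form; this text tells all that it offers.
- The arm moves only by the tool send_rows, never from a script. Its argument "motion" is a list of rows, each a list of 2 entries, a list of its own where there are three numbers: the shift along the tool's x, y, z in m, then the turn, a rotation vector about the tool's x, y, z in rad. A call has 1 to 12 rows; each row shifts and turns the commanded pose from where the row before left it, along the tool's axes as they then stand; what a row does not reach is not made up. A row lasts 1/12 s, in which the tool goes at most 41.7 mm and 7.16 degrees, less where a joint would pass 70% of its speed; a pose out of reach is approached as far as the arm can. A call is refused whole if a number of a shift passes 0.0417 or a number of a turn 0.125, either way. A call with a gripper value outside its range is refused whole. "hand" is the opening, from 0 (shut) to 1 (fully open), set as the call begins (left out, the last holds). The fingers move at their own pace and stop on an object; "newtons" is the grip in N (left out, the last holds). Time passes only in rows, so rows that do not move let the fingers close. It gives the time, the measured TCP pose, the force and the opening at its end, in the units of the state.
- state(): the state, without advancing time (a new reading comes with each control period).
- eyes.grab_frame(name): name is "scene" or "top" or "wrist"; returns the picture (384x512x3 uint8, red, green, blue); there is no depth.
- eyes.get_calibration(name): a dict with "camera_matrix" (3x3 intrinsics, pixels), "dist_coeffs" ([k1, k2, p1, p2, k3] as OpenCV has them; the pictures are not rectified), "T" (4x4, takes a point from camera to world coordinates); the wrist camera has in their place "mount" (4x4, takes a point from camera to tool coordinates, whose origin is the TCP and whose axes are the flange's). Camera axes: x right, y down, z forward; pixel columns grow to the right and rows downward; lengths in m; the calibration is good to about 2 mm. A picture is of the moment at which its call begins: read the wrist's pose just before it. get_calibration takes no time and is no camera call.
- sign_off(): hands the job in, once; it reports no verdict.
Trained networks look in the newest picture that a camera, given by its name, has taken for a name from the list of things; names that differ only in an ending like _2 or _b are one class to them, and where a whole thing is asked for, a point or a joint stands for the part that bears it (a point fixed in the world has none). Each returns a list of dicts, best first, with "p" (0 to 1); they miss things now and then, are a little off and sometimes report something else, mostly with a low value. They report only what shows in the picture. A call takes as long as a camera call.
- eyes.boxes_of(query, camera): "centre" ([row, column] in pixels, amid what is visible of it).
- eyes.place_of(query, camera): "centre" ([row, column] in pixels: a listed point, or the origin of a listed thing).
The state is a dict: "time_s": time; "joints": joint angles; "dq": joint speeds; "joint_torque": joint torques, N m; "tcp_pos": TCP position; "tcp_rot": TCP orientation; "wrist_force": force on the tool from outside, world axes, zero at the start; "torque": the same for the moment, N m; "opening": finger opening in m.
Only numpy, scipy, OpenCV 4.12 (cv2) and the standard library are available. Lean on these libraries where they do the work, as an engineer would, in place of code of your own. Each camera call takes 0.05 s, during which the arm holds its last target.

### The job

Prop the grey cabinet's door open for the wiring check: take the door stay by its red knob, swing the door to suit, and drop the third hole of the stay, counted from its pivot on the door, fully down over the brass peg on the cabinet's roof. The peg may be clamped anywhere along its slot, so feel for it gently rather than bearing down on it or forcing it sideways (20 N at most), then let go of the stay and leave the torch, tape roll and screwdriver where they are.

Things in the scene. Friction and masses are not known exactly. Their poses are not given: they have to be found in the camera images.
- cabinet: Grey weatherproof cabinet, fixed: 300 wide, 150 deep, 200 mm high, back to the robot, door on the far side. Origin: middle of its underside, on the table; x points from its front to its back, y to the door's hinge side, z up.
- peg_plate: Aluminium plate 54 x 22 x 3 mm, flat on the roof near its front edge. Origin: on the roof (200 mm over the table) under the slot's middle; x along the slot, away from the hinge side, z up. Clamped in the slot stands the brass peg, at y = 0 and anywhere from x = -12 to +12 mm (not measured): 8.5 mm across, 1 mm chamfer, flat top 19.5 mm over the roof, on a 16 mm washer whose top is 6 mm over it.
- door_hinge (a point): Point on the upright axis of the door's hinge, at the height of the cabinet's roof (200 mm over the table).
- door (a joint): Opening angle of the door, rad: 0 shut, growing to 1.75 as it opens (clockwise seen from above). The hinge is stiff, 0.22 N m of friction: the door stays where it is left. With the third hole on the peg it stands at 0.74 to 0.96, by where the peg is.
- swivel (a joint): Angle of the stay about its upright pivot on the door, rad: 0 when the bar points along the door's top to the door's free edge, growing counter-clockwise seen from above, to 2.95. With the third hole on the peg it is 1.62 to 1.82. Turns easily (0.03 N m).
- stay_bar: Stay: steel bar 22 wide, 4 thick, 260 mm from pivot to free end, 0.15 kg. Origin: the pivot on the door's top, 115 mm from the hinge axis, at mid-thickness (208.5 mm over the table); x along the bar to the knob. Holes 10.5 mm across at 113, 143, 173 and 203 mm from the pivot. It can be lifted up to 0.8 rad and falls back to level, against a stop. It starts level, swung to the hinge side of the peg.
- hole3 (a point): Centre of the third hole, 173 mm from the pivot along the bar, at mid-thickness.
- knob (a point): Middle of the red round knob (16 mm across, 36 mm high, upright on the bar's top), 245 mm from the pivot along the bar and 20 mm above the bar's mid-thickness.
- torch_mid (a point): Blue torch standing on its head, 62 mm across and 180 mm high: the point half-way up its axis. Loose; leave it.
- tape_mid (a point): Roll of buff tape lying flat, 110 mm across and 48 mm high: its centre. Loose; leave it.
- screwdriver_grip (a point): Yellow-handled screwdriver, 200 mm long, lying on the table: the middle of its handle. Loose; leave it.

How it is judged:
On the way:
1. the third hole is brought over the peg from above (x of hole3 in the frame of peg_plate between -0.016 and 0.016 m and y of hole3 in the frame of peg_plate between -0.006 and 0.006 m and z of hole3 in the frame of peg_plate above 0.017 m), for 0.04 s.
At the end, for the whole second after the job is handed in: The stay's third hole is over the peg (hole centre within 3 mm of the slot's line and within 14 mm of the slot's middle) and the bar is down to within 2.5 mm of its level resting height, so that the peg stands through the hole; stay and door are at rest (x of hole3 in the frame of peg_plate between -0.014 and 0.014 m and y of hole3 in the frame of peg_plate between -0.003 and 0.003 m and z of hole3 in the frame of peg_plate below 0.011 m and linear speed of stay_bar below 0.02 m/s and velocity of joint door between -0.05 and 0.05 rad/s); the robot touches nothing.
It fails at once if the stay presses on the peg, from above or sideways, with more than 20 N (contact force between peg_plate and stay_bar above 20 N).
It fails at once if the torch, the tape roll or the screwdriver is moved by more than 20 mm (distance of any of torch_mid, tape_mid, screwdriver_grip from where it was at the start of the episode above 0.02 m).
It also fails if it takes over 67 s, if anything falls off the work surface, if the arm or the gripper's body presses on something with over 40 N, if the wrist force passes 120 N, or if a joint passes its speed limit or range.

## Working session

There is one attempt and no reset: what is moved stays moved. The work goes in short steps, Python scripts to look and compute and a tool call to move; the robot and the scene stay as the last step left them, time stands still between calls to the robot, and variables do not carry over. Pictures are saved under pics/ and viewed, and the job is handed in when it is done.

Besides the shell and the picture viewer there is one more tool, called after "Call:" as name(argument=value, ...) on one line, values as JSON. send_rows: Moves the arm, as the interface text tells. Its arguments: {"type":"object","properties":{"motion":{"type":"array"},"hand":{"type":"number"},"newtons":{"type":"number"}},"required":["motion"]}

```bash
mkdir -p pics
cat > h.py <<'E'
from cell import state, eyes, sign_off, env
import numpy as np, cv2
from scipy.spatial.transform import Rotation as R
def T_of(cam):
    c=eyes.get_calibration(cam)
    if 'T' in c: return c,np.array(c['T'])
    s=state(); M=np.eye(4); M[:3,:3]=R.from_rotvec(s['tcp_rot']).as_matrix(); M[:3,3]=s['tcp_pos']
    return c,M@np.array(c['mount'])
def ray(cam,rc,TT=None):
    c,T=T_of(cam)
    if TT is not None: T=TT
    p=cv2.undistortPoints(np.array([[[rc[1],rc[0]]]],float),np.array(c['camera_matrix']),np.array(c['dist_coeffs']))[0,0]
    d=T[:3,:3]@np.array([p[0],p[1],1]); return T[:3,3],d/np.linalg.norm(d)
def atz(cam,rc,z,TT=None):
    o,d=ray(cam,rc,TT); return o+d*(z-o[2])/d[2]
def proj(cam,P,TT=None):
    c,T=T_of(cam)
    if TT is not None: T=TT
    Ti=np.linalg.inv(T); r,_=cv2.Rodrigues(Ti[:3,:3])
    q,_=cv2.projectPoints(np.array(P,float).reshape(-1,1,3),r,Ti[:3,3],np.array(c['camera_matrix']),np.array(c['dist_coeffs'])); return q[:,0,::-1]
def tri(l):
    A=np.zeros((3,3));b=np.zeros(3)
    for o,d in l:
        Q=np.eye(3)-np.outer(d,d);A+=Q;b+=Q@o
    return np.linalg.solve(A,b)
def snap(cam,name):
    im=eyes.grab_frame(cam); cv2.imwrite(f'pics/{name}.png',im[:,:,::-1]); return im
E
python3 - <<'E'
from h import *
np.set_printoptions(precision=4,suppress=True)
print(env.hold_point_z, state())
for c in ['top','scene']:
    snap(c,c+'0')
    print(c,T_of(c)[1])
    for q in ['peg_plate','door_hinge','stay_bar','hole3','knob','cabinet','torch_mid','tape_mid','screwdriver_grip']:
        r=eyes.place_of(q,c)[:2]
        print(q,[(x['p'],np.round(x['centre'],1)) for x in r])
E
```

```text
0.0188 {'time_s': 0.0, 'joints': array([-1.4025,  0.4942,  1.3461, -0.    ,  1.3025, -0.0955]), 'dq': array([-0.0005,  0.0002, -0.0012,  0.0002, -0.0002, -0.0003]), 'joint_torque': array([ -0.0023, -87.8865, -38.1855,   0.0702,   0.0527,  -0.0001]), 'tcp_pos': array([ 0.1629, -0.603 ,  0.2133]), 'tcp_rot': array([-3.1131, -0.413 ,  0.0001]), 'wrist_force': array([ 0.7249, -0.4777,  0.4555]), 'torque': array([-0.0319, -0.0252, -0.0103]), 'opening': 0.09150462101979076}
top [[ 0.0135 -0.9989  0.0455  0.5314]
 [-0.9999 -0.0137 -0.0035  0.0407]
 [ 0.0041 -0.0454 -0.999   1.0736]
 [ 0.      0.      0.      1.    ]]
peg_plate [(0.51, array([175.1, 254. ]))]
door_hinge [(0.88, array([136.8, 325.8]))]
stay_bar [(0.84, array([116.6, 280.2]))]
hole3 [(0.73, array([179.1, 317.9]))]
knob [(0.58, array([203.1, 339. ]))]
cabinet []
torch_mid [(0.58, array([205.2, 177.2]))]
tape_mid [(0.77, array([261.8, 234.9]))]
screwdriver_grip [(0.69, array([142.3, 346.7]))]
scene [[ 0.9851 -0.1212  0.1221  0.4729]
 [-0.1715 -0.6341  0.754  -0.6828]
 [-0.014  -0.7637 -0.6454  0.7748]
 [ 0.      0.      0.      1.    ]]
peg_plate [(0.62, array([183.6, 262.4]))]
door_hinge [(0.74, array([222.4, 311.5]))]
stay_bar [(0.69, array([190.9, 322.2]))]
hole3 [(0.97, array([224.5, 274. ]))]
knob [(0.98, array([230.2, 249.2]))]
cabinet [(0.71, array([250.3, 252.3]))]
torch_mid [(0.49, array([173.5, 223.9]))]
tape_mid [(0.62, array([233.1, 183.6]))]
screwdriver_grip [(0.81, array([307.5, 326. ]))]
```

Run:
```python
import cv2
for c in ['top','scene']:
    im=cv2.imread(f'pics/{c}0.png')
    cv2.imwrite(f'pics/{c}0z.png',cv2.resize(im[70:330,120:420],None,fx=2.5,fy=2.3,interpolation=cv2.INTER_CUBIC))
from h import *
np.set_printoptions(precision=4,suppress=True)
print(env.hold_point_z)
D={'peg_plate':((175.1,254),(183.6,262.4),.203),'hinge':((136.8,325.8),(222.4,311.5),.2),'pivot':((116.6,280.2),(190.9,322.2),.2085),'hole3':((179.1,317.9),(224.5,274),.2085),'knob':((203.1,339),(230.2,249.2),.2285),'torch':((205.2,177.2),(173.5,223.9),.09),'tape':((261.8,234.9),(233.1,183.6),.024),'scr':((142.3,346.7),(307.5,326),.015)}
for k,(a,b,z) in D.items():
    print(k,tri([ray('top',a),ray('scene',b)]),atz('top',a,z),atz('scene',b,z))
```

```text
0.0188
peg_plate [0.6118 0.02   0.1995] [0.6105 0.0202 0.203 ] [0.612  0.0158 0.203 ]
hinge [ 0.6988 -0.1482  0.2071] [ 0.7053 -0.1508  0.2   ] [ 0.6963 -0.1418  0.2   ]
pivot [ 0.7536 -0.0411  0.2023] [ 0.7503 -0.0402  0.2085] [ 0.7523 -0.0479  0.2085]
hole3 [ 0.6067 -0.1325  0.2002] [ 0.6027 -0.1303  0.2085] [ 0.608  -0.1406  0.2085]
knob [ 0.5463 -0.1735  0.2359] [ 0.5465 -0.1754  0.2285] [ 0.5474 -0.1666  0.2285]
torch [0.532  0.2205 0.0958] [0.5375 0.2212 0.09  ] [0.527  0.2287 0.09  ]
tape [0.3801 0.0672 0.0074] [0.3803 0.0669 0.024 ] [0.3842 0.0506 0.024 ]
scr [ 0.7223 -0.2517  0.0138] [ 0.7272 -0.2525  0.015 ] [ 0.7167 -0.2522  0.015 ]
```

View pics/top0z.png

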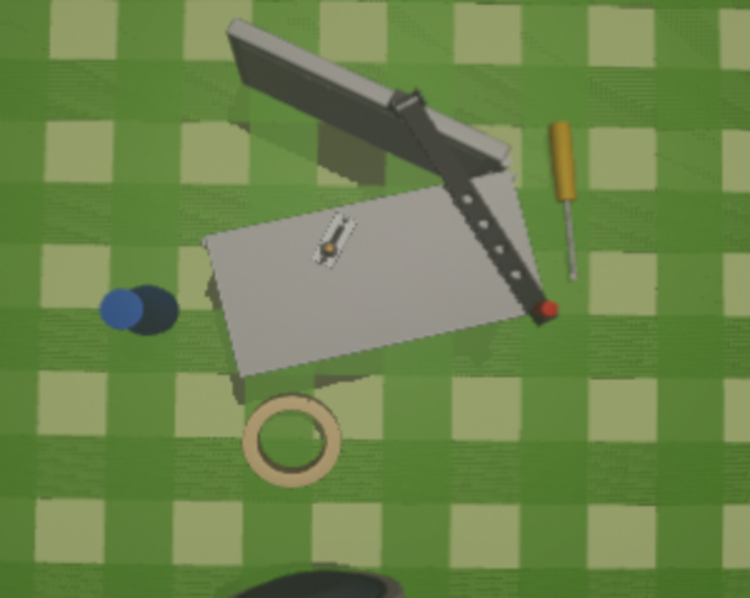

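View pics/scene0z.png

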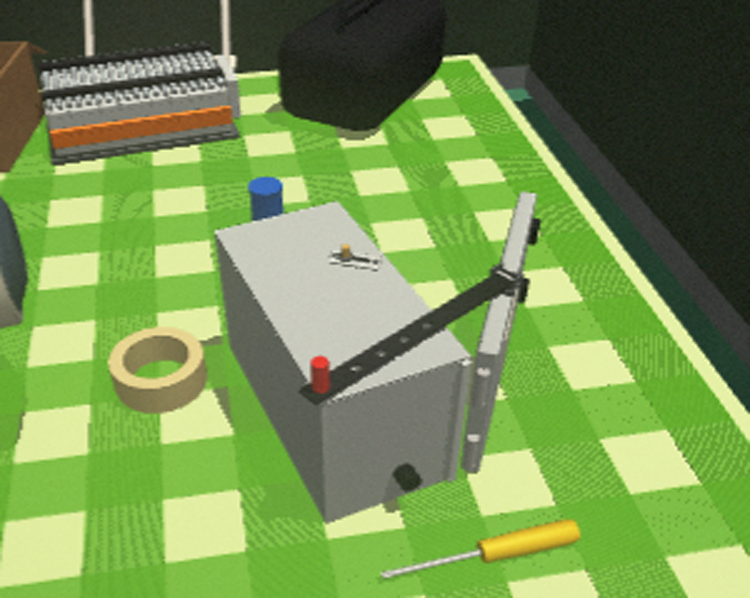

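The top view shows the door about half open with the bar over the cabinet's hinge side. The red knob is at about (203,339) in full-frame pixels, and the peg is in its plate at about (177,252), towards the slot's far end. Next I'll plan the geometry.

Run:
```python
from h import *
np.set_printoptions(precision=4,suppress=True)
s=state();M=R.from_rotvec(s['tcp_rot']).as_matrix();print(s['time_s'],M)
print(eyes.get_calibration('wrist'))
H=np.array([.701,-.149]);P=np.array([.7513,-.042]);
print('link1',np.linalg.norm(P-H))
for pg in ([.611,.02],[.607,.022]):
    d=np.array(pg)-H;L=np.linalg.norm(d);a=np.arctan2(d[1],d[0])
    al=np.arccos((L*L+.115**2-.173**2)/(2*L*.115))
    for sg in (1,-1):
        t=a+sg*al;Pv=H+.115*np.array([np.cos(t),np.sin(t)]);u=(pg-Pv)/.173
        print(sg,L,t,Pv,u,np.arctan2(u[1],u[0]),'swivel',np.arctan2(u[1],u[0])-t,'knob',Pv+.245*u)
print('now door t',np.arctan2(*(P-H)[::-1]), 'bar', np.arctan2(-.131,-.205))
im=cv2.imread('pics/top0.png');cv2.imwrite('pics/pegtop.png',cv2.resize(im[150:210,220:300],None,fx=9,fy=9,interpolation=cv2.INTER_CUBIC))
```

```text
1.0 [[ 0.9654  0.2608 -0.    ]
 [ 0.2608 -0.9654 -0.    ]
 [-0.      0.     -1.    ]]
{'camera_matrix': array([[307.4273,   0.    , 255.358 ],
       [  0.    , 307.4273, 188.8307],
       [  0.    ,   0.    ,   1.    ]]), 'dist_coeffs': array([-0.0502,  0.    ,  0.    ,  0.    ,  0.    ]), 'mount': array([[-0.0019, -0.956 , -0.2933,  0.0832],
       [ 1.    , -0.0018, -0.0006,  0.    ],
       [ 0.    , -0.2933,  0.956 , -0.1701],
       [ 0.    ,  0.    ,  0.    ,  1.    ]])}
link1 0.11823320176667804
1 0.19147062437878035 3.160612476990069 [ 0.586  -0.1512] [0.1444 0.9895] 1.4259014204762563 swivel -1.7347110565138129 knob [0.6214 0.0912]
-1 0.19147062437878035 0.959665950613596 [ 0.767  -0.0548] [-0.9017  0.4325] 2.6943770071274082 swivel 1.7347110565138122 knob [0.5461 0.0511]
1 0.19513328778042968 3.147862084593662 [ 0.586  -0.1497] [0.1214 0.9926] 1.4491221063762405 swivel -1.6987399782174213 knob [0.6157 0.0935]
-1 0.19513328778042968 0.9989679562837352 [ 0.7632 -0.0523] [-0.9031  0.4295] 2.6977079345011568 swivel 1.6987399782174215 knob [0.542  0.0529]
now door t 1.1313588938624575 bar -2.5729718872503713
```

View pics/pegtop.png

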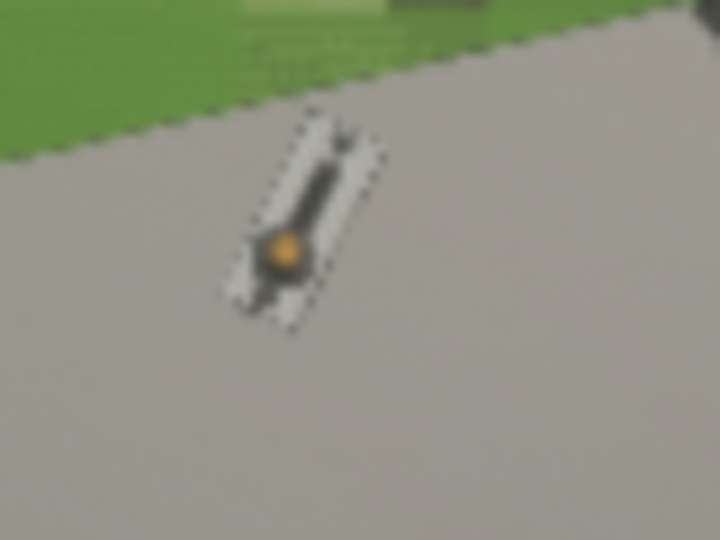

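Call:
send_rows(motion=[[[0.0235, -0.0171, -0.018], [0, 0, 0]], [[0.0235, -0.0171, -0.018], [0, 0, 0]], [[0.0235, -0.0171, -0.018], [0, 0, 0]], [[0.0235, -0.0171, -0.018], [0, 0, 0]], [[0.0235, -0.0171, -0.018], [0, 0, 0]], [[0.0235, -0.0171, -0.018], [0, 0, 0]], [[0.0235, -0.0171, -0.018], [0, 0, 0]], [[0.0235, -0.0171, -0.018], [0, 0, 0]], [[0.0235, -0.0171, 0], [0, 0, 0]], [[0.0235, -0.0171, 0], [0, 0, 0]], [[0.0235, -0.0171, 0], [0, 0, 0]], [[0.0235, -0.0171, 0], [0, 0, 0]]])

```text
time_s: 2.0
tcp_pos: [0.3824, -0.3305, 0.3582]
tcp_rot: [3.114, 0.413, 0.0]
wrist_force: [0.5, -0.5, -0.3]
opening: 0.0914
```

Call:
send_rows(motion=[[[0.0235, -0.0171, 0], [0, 0, 0]], [[0.0235, -0.0171, 0], [0, 0, 0]], [[0.0235, -0.0171, 0], [0, 0, 0]], [[0.0235, -0.0171, 0], [0, 0, 0]], [[0.0235, -0.0171, 0], [0, 0, 0]], [[0.0235, -0.0171, 0], [0, 0, 0]], [[0.0235, -0.0171, 0], [0, 0, 0]], [[0.0235, -0.0171, 0], [0, 0, 0]], [[0.0235, -0.0171, 0], [0, 0, 0]], [[0.0235, -0.0171, 0], [0, 0, 0]], [[0.01, -0.01, 0], [0, 0, 0]], [[0, 0, 0], [0, 0, 0]]])

```text
time_s: 3.0
tcp_pos: [0.5721, -0.0909, 0.3576]
tcp_rot: [-3.113, -0.417, 0.0]
wrist_force: [-0.9, 0.1, 0.2]
opening: 0.0911
```

Run:
```python
from h import *
np.set_printoptions(precision=4,suppress=True)
s=state();print(s['time_s'],s['tcp_pos'],s['tcp_rot'],s['dq'])
c,T=T_of('wrist');np.save('Tw1.npy',T)
im=snap('wrist','w1')
for q in ['peg_plate','door_hinge','stay_bar','hole3','knob']:
    print(q,[(x['p'],np.round(x['centre'],1)) for x in eyes.place_of(q,'wrist')[:2]])
```

```text
3.0 [ 0.5721 -0.0909  0.3576] [-3.1131 -0.4172  0.0001] [-0.0514 -0.0201  0.0291 -0.0159 -0.0024 -0.0514]
peg_plate [(0.59, array([112.8, 160.3]))]
door_hinge [(0.7, array([ 69.2, 340.9]))]
stay_bar []
hole3 [(0.73, array([160.5, 302.1]))]
knob [(0.73, array([222.4, 321.5])), (0.3, array([ 81.3, 372.5]))]
```

View pics/w1.png

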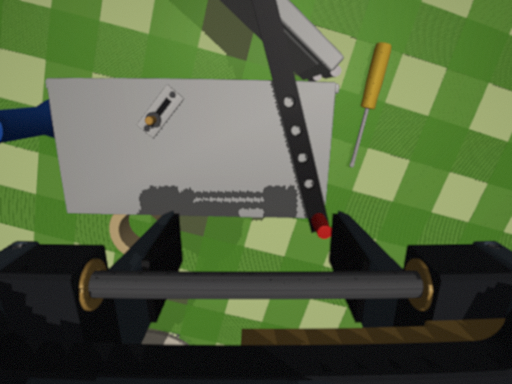

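The wrist view shows the holes at about (102,288), (130,295), (157,302) and (183,308). The knob top is at (231,324) and the peg top at (120,150).

Run:
```python
from h import *
np.set_printoptions(precision=4,suppress=True)
T=np.load('Tw1.npy')
im=cv2.imread('pics/w1.png');cv2.imwrite('pics/w1z.png',cv2.resize(im[80:250,130:340],None,fx=3.5,fy=3.5,interpolation=cv2.INTER_CUBIC))
hs=np.array([atz('wrist',p,.2085,T)[:2] for p in [(102,288),(130,295),(157.5,302),(183.5,308.5)]]);print(hs,np.linalg.norm(np.diff(hs,axis=0),axis=1))
print('knobtop',atz('wrist',(231,324),.2465,T),'net knob',atz('wrist',(222.4,321.5),.2285,T))
print('pegtop',atz('wrist',(120.5,150),.2195,T),'top cam',atz('top',(177.8,251.9),.2195),'plate',atz('wrist',(112.8,160.3),.2,T),'hinge',atz('wrist',(69.2,340.9),.2,T))
# model fit: hinge H, door t, bar a
from scipy.optimize import least_squares
im=cv2.imread('pics/top0.png')
```

```text
[[ 0.6543 -0.1023]
 [ 0.6295 -0.1173]
 [ 0.604  -0.133 ]
 [ 0.5786 -0.1484]] [0.029  0.0299 0.0297]
knobtop [ 0.5443 -0.1694  0.2465] net knob [ 0.5462 -0.1701  0.2285]
pegtop [0.602  0.0255 0.2195] top cam [0.6027 0.0254 0.2195] plate [0.6094 0.0223 0.2   ] hinge [ 0.6993 -0.1454  0.2   ]
```

View pics/w1z.png

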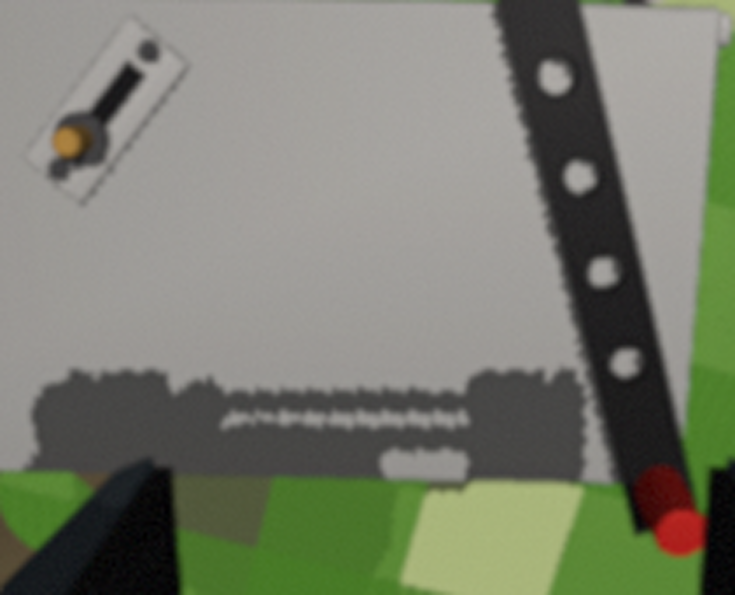

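Call:
send_rows(motion=[[[-0.0122, 0.0172, 0], [0, 0, -0.07]], [[0, 0, 0], [0, 0, -0.07]], [[0, 0, 0], [0, 0, -0.07]], [[0, 0, 0], [0, 0, -0.07]], [[-0.0202, 0.0268, 0], [0, 0, 0]], [[-0.0202, 0.0268, 0], [0, 0, 0]], [[0, 0, 0.03], [0, 0, 0]], [[0, 0, 0.03], [0, 0, 0]], [[0, 0, 0.02], [0, 0, 0]], [[0, 0, 0], [0, 0, 0]], [[0, 0, 0], [0, 0, 0]]])

```text
time_s: 4.22
tcp_pos: [0.5563, -0.1801, 0.2779]
tcp_rot: [-3.026, -0.842, 0.002]
wrist_force: [0.0, -0.0, 0.6]
opening: 0.0913
```

Run:
```python
from h import *
np.set_printoptions(precision=4,suppress=True)
s=state();M=R.from_rotvec(s['tcp_rot']).as_matrix();print(s['time_s'],s['tcp_pos'],np.arctan2(M[1,0],M[0,0]))
print('need tool', M.T@(np.array([.543,-.170,.216])-s['tcp_pos']))
c,T=T_of('wrist');np.save('Tw2.npy',T)
im=snap('wrist','w2')
```

```text
4.2167 [ 0.5563 -0.1801  0.2779] 0.5429903428884053
need tool [-0.0061 -0.0155  0.0619]
```

View pics/w2.png

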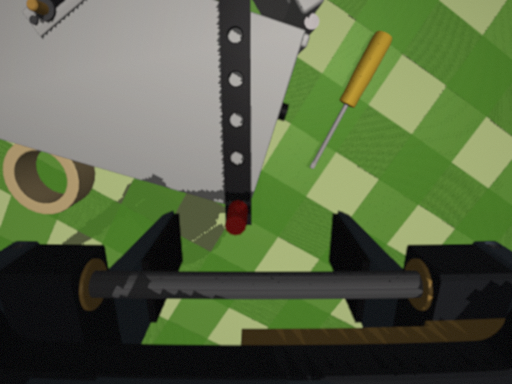

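Call:
send_rows(motion=[[[-0.0061, -0.0155, 0], [0, 0, 0]], [[0, 0, 0], [0, 0, 0]], [[0, 0, 0.02], [0, 0, 0]], [[0, 0, 0.02], [0, 0, 0]], [[0, 0, 0.012], [0, 0, 0]], [[0, 0, 0.009], [0, 0, 0]], [[0, 0, 0], [0, 0, 0]], [[0, 0, 0], [0, 0, 0]]])

```text
time_s: 4.93
tcp_pos: [0.5442, -0.1699, 0.2178]
tcp_rot: [3.026, 0.844, 0.001]
wrist_force: [-0.6, -1.1, 0.3]
opening: 0.0911
```

Run:
```python
from h import *
np.set_printoptions(precision=4,suppress=True)
s=state();M=R.from_rotvec(s['tcp_rot']).as_matrix();print(s['time_s'],s['tcp_pos'],np.arctan2(M[1,0],M[0,0]),s['wrist_force'])
im=snap('wrist','w3')
```

```text
4.9333 [ 0.5442 -0.1699  0.2178] 0.5437973038730165 [-0.5949 -1.0965  0.3443]
```

View pics/w3.png

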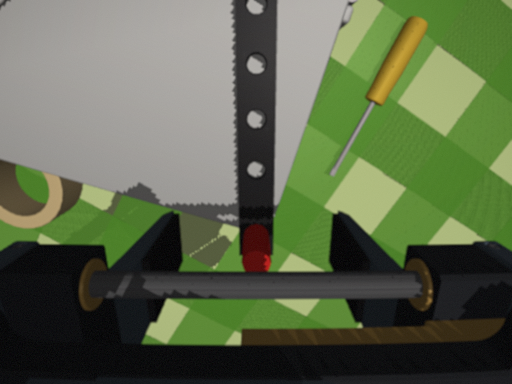

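The knob is centred between the jaws, and hole 3 is visible at (64,256). I'll close the gripper.

Call:
send_rows(motion=[[[0, 0, 0], [0, 0, 0]], [[0, 0, 0], [0, 0, 0]], [[0, 0, 0], [0, 0, 0]], [[0, 0, 0], [0, 0, 0]], [[0, 0, 0], [0, 0, 0]], [[0, 0, 0], [0, 0, 0]], [[0, 0, 0], [0, 0, 0]], [[0, 0, 0], [0, 0, 0]], [[0, 0, 0], [0, 0, 0]], [[0, 0, 0], [0, 0, 0]]], hand=0, newtons=12)

```text
time_s: 5.82
tcp_pos: [0.5437, -0.1696, 0.2169]
tcp_rot: [-3.026, -0.844, 0.0]
wrist_force: [-1.3, 0.5, 0.0]
opening: 0.0277
```

Call:
send_rows(motion=[[[0, 0, 0], [0, 0, 0]], [[0, 0, 0], [0, 0, 0]], [[0, 0, 0], [0, 0, 0]], [[0, 0, 0], [0, 0, 0]]])

```text
time_s: 6.15
tcp_pos: [0.5437, -0.1696, 0.2169]
tcp_rot: [3.026, 0.844, 0.0]
wrist_force: [-0.1, -0.4, -0.7]
opening: 0.0159
```

```bash
cat > plan.py <<'E'
from h import *
np.set_printoptions(precision=4,suppress=True)
def ik(H,pg,r=.173):
    d=np.array(pg)-H;L=np.linalg.norm(d);t=np.arctan2(d[1],d[0])-np.arccos((L*L+.115**2-r*r)/(2*L*.115))
    Pv=H+.115*np.array([np.cos(t),np.sin(t)]);u=(pg-Pv)/r
    return t,np.arctan2(u[1],u[0])
def pose(H,t,a,th,r,hz,tz=.2085):
    # tool pose rigid with bar; bar angle a, lift th; r,hz tcp in bar frame
    Pv=np.r_[H+.115*np.array([np.cos(t),np.sin(t)]),tz]
    u=np.array([np.cos(a),np.sin(a),0]);z=np.array([0,0,1.])
    ub=np.cos(th)*u+np.sin(th)*z; zb=-np.sin(th)*u+np.cos(th)*z
    X=-ub;Z=-zb;Y=np.cross(Z,X)
    return Pv+r*ub+hz*zb,np.c_[X,Y,Z]
def rows(ps):
    out=[]
    for (p,M),(p2,M2) in zip(ps[:-1],ps[1:]):
        out.append([[float(x) for x in np.round(M.T@(p2-p),4)],[float(x) for x in np.round(R.from_matrix(M.T@M2).as_rotvec(),4)]])
    return out
E
python3 - <<'E'
from plan import *
import json
H=np.array([.7005,-.1469]);t0=1.118;a0=np.arctan2(-.1696+.0435,.5437-.7508)+2*np.pi
t1,a1=ik(H,[.6023,.0255])
print(t0,a0,t1,a1)
r=np.hypot(.5437-.7508,-.1696+.0435);hz=.0084
ps=[pose(H,t0,a0,.14*k/5,r,hz) for k in range(6)]
for q in rows(ps):print(q)
N=24
ps=[pose(H,t0+(t1-t0)*k/N,a0+(a1-a0)*k/N,.14,r,hz) for k in range(N+1)]
for q in rows(ps):print(q)
print(ps[0][0],ps[12][0],ps[-1])
E
```

```text
1.118 3.6885193473432087 1.0374340193613043 2.7035997807103342
[[0.0003, -0.0, -0.0068], [0.0, -0.028, 0.0]]
[[0.0003, 0.0, -0.0068], [-0.0, -0.028, -0.0]]
[[0.0003, -0.0, -0.0068], [0.0, -0.028, 0.0]]
[[0.0003, 0.0, -0.0068], [0.0, -0.028, 0.0]]
[[0.0003, 0.0, -0.0068], [-0.0, -0.028, -0.0]]
[[0.0004, -0.0095, -0.0001], [0.0057, 0.0, 0.0406]]
[[0.0004, -0.0095, -0.0001], [0.0057, -0.0, 0.0406]]
[[0.0004, -0.0095, -0.0001], [0.0057, 0.0, 0.0406]]
[[0.0004, -0.0095, -0.0001], [0.0057, 0.0, 0.0406]]
[[0.0005, -0.0095, -0.0001], [0.0057, 0.0, 0.0406]]
[[0.0005, -0.0095, -0.0001], [0.0057, 0.0, 0.0406]]
[[0.0005, -0.0095, -0.0001], [0.0057, 0.0, 0.0406]]
[[0.0005, -0.0095, -0.0001], [0.0057, 0.0, 0.0406]]
[[0.0005, -0.0096, -0.0001], [0.0057, 0.0, 0.0406]]
[[0.0005, -0.0096, -0.0001], [0.0057, 0.0, 0.0406]]
[[0.0005, -0.0096, -0.0001], [0.0057, 0.0, 0.0406]]
[[0.0005, -0.0096, -0.0001], [0.0057, 0.0, 0.0406]]
[[0.0005, -0.0096, -0.0001], [0.0057, 0.0, 0.0406]]
[[0.0005, -0.0096, -0.0001], [0.0057, 0.0, 0.0406]]
[[0.0005, -0.0096, -0.0001], [0.0057, 0.0, 0.0406]]
[[0.0005, -0.0096, -0.0001], [0.0057, 0.0, 0.0406]]
[[0.0006, -0.0097, -0.0001], [0.0057, 0.0, 0.0406]]
[[0.0006, -0.0097, -0.0001], [0.0057, 0.0, 0.0406]]
[[0.0006, -0.0097, -0.0001], [0.0057, 0.0, 0.0406]]
[[0.0006, -0.0097, -0.0001], [0.0057, -0.0, 0.0406]]
[[0.0006, -0.0097, -0.0001], [0.0057, 0.0, 0.0406]]
[[0.0006, -0.0097, -0.0001], [0.0057, 0.0, 0.0406]]
[[0.0006, -0.0097, -0.0001], [0.0057, 0.0, 0.0406]]
[[0.0006, -0.0098, -0.0001], [0.0057, 0.0, 0.0406]]
[ 0.5467 -0.1677  0.2507] [ 0.5164 -0.0586  0.2507] (array([0.5426, 0.0535, 0.2507]), array([[ 0.8967, -0.4241, -0.1264],
       [-0.42  , -0.9056,  0.0592],
       [-0.1395, -0.    , -0.9902]]))
```

Call:
send_rows(motion=[[[0.0003, 0, -0.0068], [0, -0.028, 0]], [[0.0003, 0, -0.0068], [0, -0.028, 0]], [[0.0003, 0, -0.0068], [0, -0.028, 0]], [[0.0003, 0, -0.0068], [0, -0.028, 0]], [[0.0003, 0, -0.0068], [0, -0.028, 0]], [[0, 0, 0], [0, 0, 0]], [[0, 0, 0], [0, 0, 0]]])

```text
time_s: 6.73
tcp_pos: [0.5468, -0.1676, 0.2505]
tcp_rot: [2.983, 0.833, -0.208]
wrist_force: [2.2, 1.4, -0.5]
opening: 0.0158
```

Run:
```python
from h import *
np.set_printoptions(precision=4,suppress=True)
s=state();print(s['tcp_pos'],s['wrist_force'],s['torque'])
im=snap('wrist','w4');im2=snap('scene','s4')
cv2.imwrite('pics/s4c.png',np.hstack([im,im2])[:,:,::-1][:, :][::1, ::1] if 0 else cv2.resize(np.hstack([im,im2])[:,:,::-1],(800,300)))
```

```text
[ 0.5468 -0.1676  0.2505] [ 2.2067  1.4032 -0.4657] [ 0.1496 -0.3798  0.0093]
```

View pics/s4c.png

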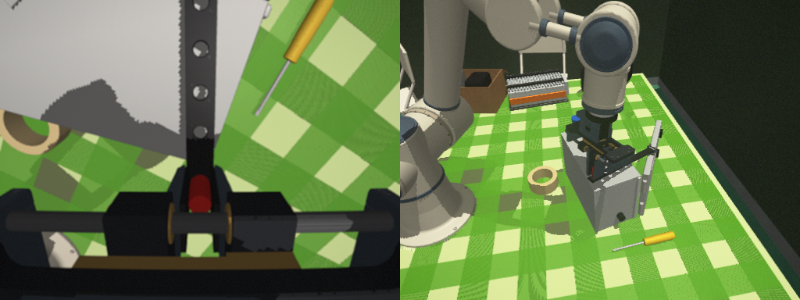

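Call:
send_rows(motion=[[[0.0004, -0.0095, -0.0001], [0.0057, 0, 0.0406]], [[0.0004, -0.0095, -0.0001], [0.0057, 0, 0.0406]], [[0.0004, -0.0095, -0.0001], [0.0057, 0, 0.0406]], [[0.0004, -0.0095, -0.0001], [0.0057, 0, 0.0406]], [[0.0005, -0.0095, -0.0001], [0.0057, 0, 0.0406]], [[0.0005, -0.0095, -0.0001], [0.0057, 0, 0.0406]], [[0.0005, -0.0095, -0.0001], [0.0057, 0, 0.0406]], [[0.0005, -0.0095, -0.0001], [0.0057, 0, 0.0406]], [[0.0005, -0.0096, -0.0001], [0.0057, 0, 0.0406]], [[0.0005, -0.0096, -0.0001], [0.0057, 0, 0.0406]], [[0.0005, -0.0096, -0.0001], [0.0057, 0, 0.0406]], [[0.0005, -0.0096, -0.0001], [0.0057, 0, 0.0406]]])

```text
time_s: 7.83
tcp_pos: [0.5158, -0.0582, 0.2508]
tcp_rot: [3.13, 0.077, -0.22]
wrist_force: [-2.0, -0.3, -0.2]
opening: 0.0155
```

Call:
send_rows(motion=[[[0.0005, -0.0096, -0.0001], [0.0057, 0, 0.0406]], [[0.0005, -0.0096, -0.0001], [0.0057, 0, 0.0406]], [[0.0005, -0.0096, -0.0001], [0.0057, 0, 0.0406]], [[0.0005, -0.0096, -0.0001], [0.0057, 0, 0.0406]], [[0.0006, -0.0097, -0.0001], [0.0057, 0, 0.0406]], [[0.0006, -0.0097, -0.0001], [0.0057, 0, 0.0406]], [[0.0006, -0.0097, -0.0001], [0.0057, 0, 0.0406]], [[0.0006, -0.0097, -0.0001], [0.0057, 0, 0.0406]], [[0.0006, -0.0097, -0.0001], [0.0057, 0, 0.0406]], [[0.0006, -0.0097, -0.0001], [0.0057, 0, 0.0406]], [[0, 0, 0], [0, 0, 0]], [[0, 0, 0], [0, 0, 0]]])

```text
time_s: 8.83
tcp_pos: [0.5344, 0.0357, 0.251]
tcp_rot: [-3.06, 0.551, 0.215]
wrist_force: [-2.1, 0.2, -0.9]
opening: 0.0155
```

Run:
```python
from h import *
np.set_printoptions(precision=4,suppress=True)
s=state();print(s['time_s'],s['tcp_pos'],s['tcp_rot'],s['wrist_force'],s['torque'],s['opening'])
c,T=T_of('wrist');np.save('Tw5.npy',T)
im=snap('wrist','w5');im2=snap('scene','s5');im3=snap('top','t5')
cv2.imwrite('pics/w5z.png',cv2.resize(im[0:240,130:380,::-1],None,fx=3,fy=2.5*1.0,interpolation=cv2.INTER_CUBIC))
cv2.imwrite('pics/t5z.png',cv2.resize(im3[80:240,180:380,::-1],None,fx=3.5,fy=3.5,interpolation=cv2.INTER_CUBIC))
```

```text
8.8333 [0.5344 0.0357 0.251 ] [-3.0601  0.5515  0.2153] [-2.1377  0.1566 -0.8938] [0.1975 0.2705 0.0024] 0.015494175704925344
```

View pics/w5.png

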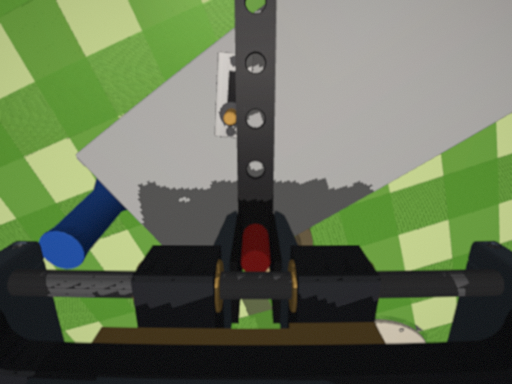

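View pics/t5z.png

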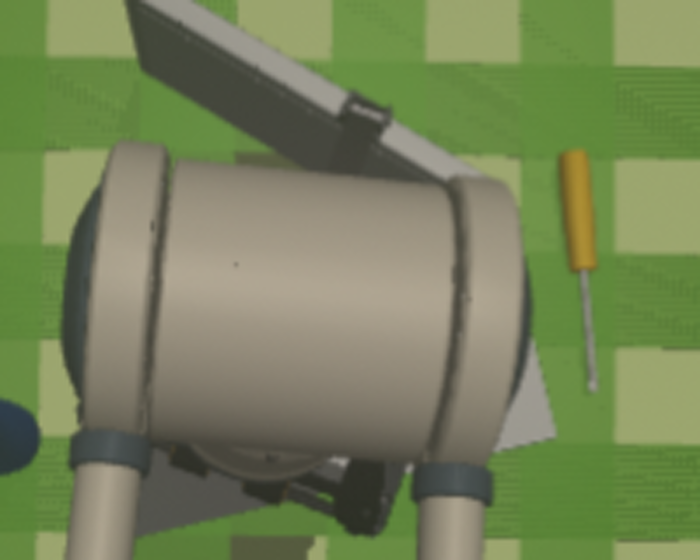

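Run:
```python
from h import *
im=cv2.imread('pics/w5.png')
cv2.imwrite('pics/w5z.png',cv2.resize(im[0:190,190:310],None,fx=3,fy=3,interpolation=cv2.INTER_CUBIC))
hsv=cv2.cvtColor(im,cv2.COLOR_BGR2HSV)
m=cv2.inRange(hsv,(10,120,100),(25,255,255))[100:140,210:245]
ys,xs=np.nonzero(m);print(len(ys),ys.mean()+100,xs.mean()+210,ys.min()+100,ys.max()+100,xs.min()+210,xs.max()+210)
```

```text
162 116.84567901234568 229.71604938271605 109 124 223 235
```

View pics/w5z.png

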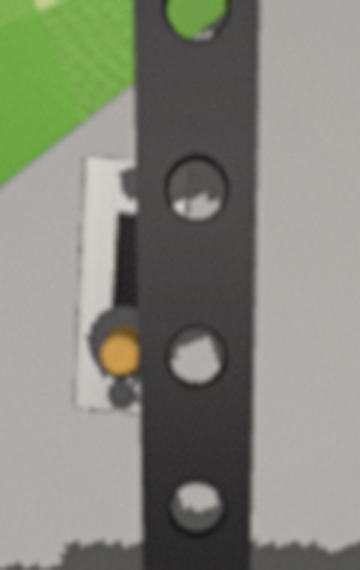

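```bash
cat > rel.py <<'E'
from plan import *
def analyse(T,tcp,M,hole,peg,hz=.0064):
    # hole top rim: plane at bar top: tool z offset = hz (tcp height above bar top)
    n=M[:,2]; o,d=ray('wrist',hole,T); p0=tcp+n*hz
    h=o+d*(n@(p0-o))/(n@d)
    return h, atz('wrist',peg,.2195,T)
E
python3 - <<'E'
from rel import *
s=state();tcp=s['tcp_pos'];M=R.from_rotvec(s['tcp_rot']).as_matrix()
T=np.load('Tw5.npy')
P=[]
for hp in [(62.7,255.3),(119,255.3),(169,255.3)]:
    h,p=analyse(T,tcp,M,hp,(118,230)); P.append(h); print(h,M.T@(h-tcp))
print(np.linalg.norm(np.diff(P,axis=0),axis=1),'peg',p,M.T@(p-tcp))
E
```

```text
[0.6264 0.0013 0.2309] [ 0.0998 -0.0003  0.0064]
[0.5988 0.0117 0.2351] [ 0.0701 -0.0004  0.0064]
[0.5721 0.0217 0.2391] [ 0.0412 -0.0004  0.0064]
[0.0298 0.0289] peg [0.6017 0.0271 0.2195] [ 0.0695 -0.0159  0.0222]
```

```bash
cat > go.py <<'E'
from rel import *
import sys
# args: pegx pegy th N
def cur(r=.2425,hz=.0084):
    s=state();tcp=s['tcp_pos'];M=R.from_rotvec(s['tcp_rot']).as_matrix()
    ub=-M[:,0];zb=-M[:,2];Pv=tcp-r*ub-hz*zb
    a=np.arctan2(ub[1],ub[0]);th=np.arcsin(ub[2]);return tcp,M,Pv,a,th
E
python3 - <<'E'
from go import *
H=np.array([.7005,-.1469])
tcp,M,Pv,a,th=cur();print('pivot',Pv,'a',a,'th',th,'hinge dist',np.linalg.norm(Pv[:2]-H),'door t',np.arctan2(*(Pv[:2]-H)[::-1]))
t=np.arctan2(*(Pv[:2]-H)[::-1])
for pg in ([.602,.0263],):
    t1,a1=ik(H,pg);print(t1,a1)
    tgt=pose(H,t1,a1,.10,.2425,.0084)
    mid=pose(H,t1,a1,.14,.2425,.0084)
    N=3
    print('d',M.T@(mid[0]-tcp),R.from_matrix(M.T@mid[1]).as_rotvec())
    print(rows([mid,tgt]), tgt[0])
E
```

```text
pivot [ 0.7584 -0.0483  0.209 ] a 2.784016149792003 th 0.14019261944587166 hinge dist 0.11428883511277431 door t 1.039894605216875
1.0427771700042001 2.700476253829238
d [ 0.0007 -0.0207  0.0004] [0.012  0.0002 0.0827]
[[[-0.0001, -0.0, 0.0097], [-0.0, 0.04, 0.0]]] [0.541  0.0551 0.2411]
```

Call:
send_rows(motion=[[[0.0002, -0.0052, 0.0001], [0.003, 0, 0.0207]], [[0.0002, -0.0052, 0.0001], [0.003, 0, 0.0207]], [[0.0002, -0.0052, 0.0001], [0.003, 0, 0.0207]], [[0.0002, -0.0052, 0.0001], [0.003, 0, 0.0207]], [[0, 0, 0], [0, 0, 0]], [[0, 0, 0.0032], [0, 0.0133, 0]], [[0, 0, 0.0032], [0, 0.0133, 0]], [[0, 0, 0.0032], [0, 0.0133, 0]], [[0, 0, 0], [0, 0, 0]], [[0, 0, 0], [0, 0, 0]], [[0, 0, 0], [0, 0, 0]]])

```text
time_s: 9.9
tcp_pos: [0.5422, 0.0552, 0.2414]
tcp_rot: [-3.04, 0.683, 0.153]
wrist_force: [-2.0, -0.2, -1.4]
opening: 0.0157
```

Run:
```python
from go import *
s=state();print(s['time_s'],s['tcp_pos'],s['wrist_force'],s['opening']);print(cur()[2:])
c,T=T_of('wrist');np.save('Tw6.npy',T)
im=snap('wrist','w6')
cv2.imwrite('pics/w6z.png',cv2.resize(im[40:200,200:310,::-1],None,fx=3.7,fy=3.7,interpolation=cv2.INTER_CUBIC))
im=snap('scene','s6');cv2.imwrite('pics/s6z.png',cv2.resize(im[140:280,200:380,::-1],None,fx=4,fy=4,interpolation=cv2.INTER_CUBIC))
```

```text
9.9 [0.5422 0.0552 0.2414] [-2.0084 -0.2458 -1.3745] 0.01568390979337481
(array([ 0.7596, -0.0476,  0.2088]), np.float64(2.699895462029747), np.float64(0.10021168158595573))
```

View pics/w6z.png

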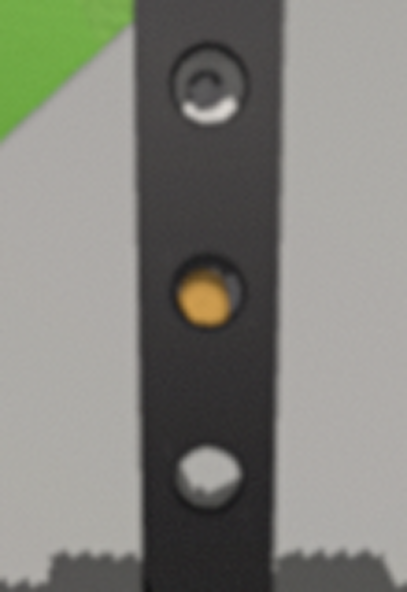

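View pics/s6z.png

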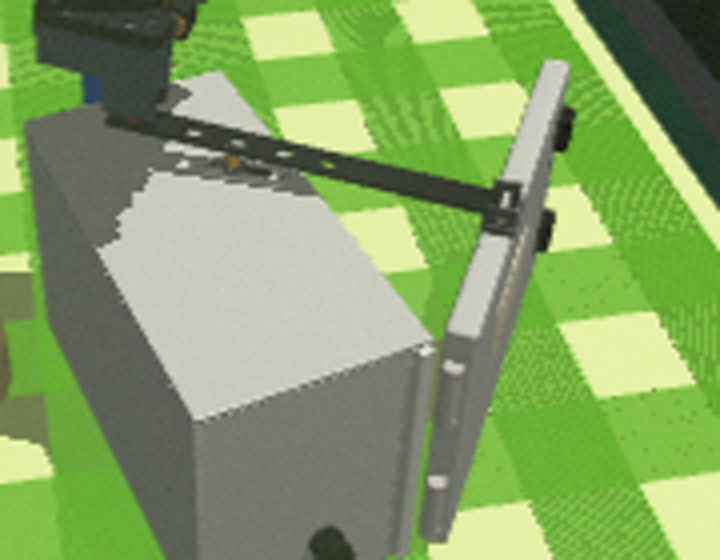

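Hole 3 is over the peg. The peg top shows at about (121,255) and the hole's rim is centred at about (118.4,256.2). Next I'll work out the residual once the bar is level.

Run:
```python
from go import *
T=np.load('Tw6.npy');tcp,M,Pv,a,th=cur()
h,p=analyse(T,tcp,M,(118.4,256.2),(121.1,255.1))
# hole mid
hm=h+M[:,2]*.002
u=np.array([np.cos(a),np.sin(a)]);v=np.array([-u[1],u[0]])
print('hole top',h,'hole mid',hm,'peg',p,'hole in tool',M.T@(h-tcp))
# level hole: rotate about pivot (from hole): distance 173
hl=hm[:2]+u*.173*(1-np.cos(th))
# but also at theta th_c when hole bottom reaches peg top
e=p[:2]-hl;print('err along u,v',e@u,e@v)
pts=proj('wrist',[p],T);print(pts)
```

```text
hole top [0.6048 0.0249 0.2279] hole mid [0.6047 0.025  0.2259] peg [0.6024 0.0268 0.2195] hole in tool [0.0705 0.0006 0.0064]
err along u,v 0.001974607194514683 -0.0006313983902182197
[[121.1 255.1]]
```

Call:
send_rows(motion=[[[-0.001, -0.0003, 0], [0, 0, 0]], [[-0.001, -0.0003, 0], [0, 0, 0]], [[0, 0, 0.0018], [0, 0.0075, 0]], [[0, 0, 0.0018], [0, 0.0075, 0]], [[0, 0, 0], [0, 0, 0]], [[0, 0, 0], [0, 0, 0]], [[0, 0, 0], [0, 0, 0]]])

```text
time_s: 10.58
tcp_pos: [0.5404, 0.0568, 0.2379]
tcp_rot: [-3.045, 0.684, 0.13]
wrist_force: [0.2, -0.7, -1.5]
opening: 0.0153
```

Run:
```python
from go import *
s=state();print(s['time_s'],s['tcp_pos'],s['wrist_force'],s['opening']);print(cur()[2:])
c,T=T_of('wrist');np.save('Tw7.npy',T)
im=snap('wrist','w7')
cv2.imwrite('pics/w7z.png',cv2.resize(im[95:145,230:285,::-1],None,fx=10,fy=10,interpolation=cv2.INTER_CUBIC))
```

```text
10.5833 [0.5404 0.0568 0.2379] [ 0.2474 -0.7357 -1.4644] 0.015343554401539934
(array([ 0.7582, -0.0461,  0.2089]), np.float64(2.6998529736128285), np.float64(0.08516201508795254))
```

View pics/w7z.png

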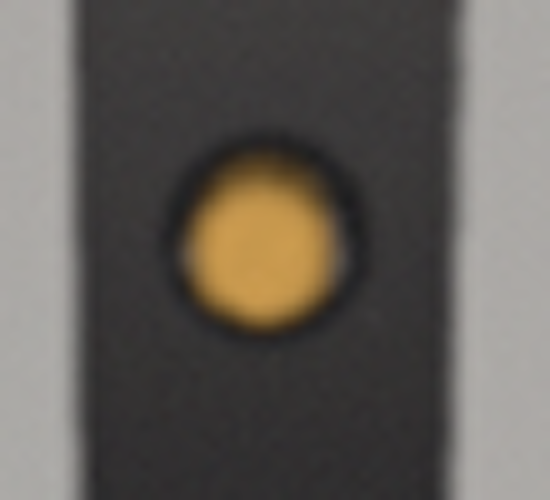

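Run:
```python
from go import *
T=np.load('Tw7.npy');tcp,M,Pv,a,th=cur()
for hp,pp in [((118.9,256.6),(120.5,256.2)),((118.4,256.6),(120.2,256.2))]:
    h,p=analyse(T,tcp,M,hp,pp);hm=h+M[:,2]*.002
    u=np.array([np.cos(a),np.sin(a)]);v=np.array([-u[1],u[0]])
    for t2 in (.07,0):
        hl=hm[:2]+u*.173*(np.cos(t2)-np.cos(th)); e=p[:2]-hl;print(t2,e@u,e@v,h,p)
m=pose(np.zeros(2),0,0,.085,.2425,.0084),pose(np.zeros(2),0,0,.07,.2425,.0084),pose(np.zeros(2),0,0,.035,.2425,.0084),pose(np.zeros(2),0,0,0,.2425,.0084)
print(rows(m))
```

```text
0.07 0.0015232594697827358 -0.00021097361613105366 [0.6029 0.0264 0.2256] [0.6013 0.0274 0.2195]
0 0.0010995825136000657 -0.00021097361613107315 [0.6029 0.0264 0.2256] [0.6013 0.0274 0.2195]
0.07 0.0016247081872202166 -0.00021102930289925784 [0.6031 0.0263 0.2255] [0.6014 0.0273 0.2195]
0 0.0012010312310375463 -0.0002110293028992773 [0.6031 0.0263 0.2255] [0.6014 0.0273 0.2195]
[[[-0.0001, 0.0, 0.0036], [0.0, 0.015, 0.0]], [[-0.0001, 0.0, 0.0085], [0.0, 0.035, 0.0]], [[-0.0001, 0.0, 0.0085], [0.0, 0.035, 0.0]]]
```

Call:
send_rows(motion=[[[-0.0012, -0.0002, 0], [0, 0, 0]], [[0, 0, 0], [0, 0, 0]], [[0, 0, 0.0012], [0, 0.005, 0]], [[0, 0, 0.0012], [0, 0.005, 0]], [[0, 0, 0], [0, 0, 0]]], newtons=4)

```text
time_s: 11.05
tcp_pos: [0.5392, 0.0576, 0.2354]
tcp_rot: [-3.047, 0.684, 0.114]
wrist_force: [0.3, 0.3, -0.5]
opening: 0.0161
```

Run:
```python
from go import *
s=state();print(s['time_s'],s['tcp_pos'],s['wrist_force'],s['opening']);print(cur()[2:])
c,T=T_of('wrist');np.save('Tw8.npy',T)
im=snap('wrist','w8')
cv2.imwrite('pics/w8z.png',cv2.resize(im[95:145,230:285,::-1],None,fx=10,fy=10,interpolation=cv2.INTER_CUBIC))
```

```text
11.05 [0.5392 0.0576 0.2354] [ 0.2681  0.2758 -0.4819] 0.01614514604954097
(array([ 0.7572, -0.0455,  0.2089]), np.float64(2.6998526246975523), np.float64(0.07461597931420008))
```

View pics/w8z.png

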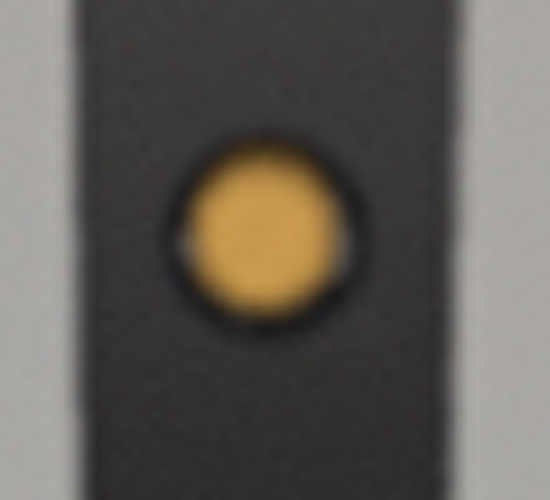

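Peg and hole are now concentric to within about 0.3 mm, so I'll lower gently.

Call:
send_rows(motion=[[[0, 0, 0.0012], [0, 0.005, 0]], [[0, 0, 0.0012], [0, 0.005, 0]], [[0, 0, 0.0012], [0, 0.005, 0]], [[0, 0, 0], [0, 0, 0]]])

```text
time_s: 11.43
tcp_pos: [0.5389, 0.0577, 0.2318]
tcp_rot: [-3.051, 0.685, 0.091]
wrist_force: [0.1, 0.2, -0.4]
opening: 0.016
```

Call:
send_rows(motion=[[[0, 0, 0.0012], [0, 0.005, 0]], [[0, 0, 0.0012], [0, 0.005, 0]], [[0, 0, 0], [0, 0, 0]]])

```text
time_s: 11.68
tcp_pos: [0.5389, 0.0578, 0.2294]
tcp_rot: [-3.054, 0.686, 0.076]
wrist_force: [-0.2, 0.6, -1.0]
opening: 0.0157
```

Run:
```python
from go import *
s=state();print(s['time_s'],s['tcp_pos'],s['wrist_force'],s['torque'],s['opening']);print(cur()[2:])
im=snap('wrist','w9')
cv2.imwrite('pics/w9z.png',cv2.resize(im[95:145,230:285,::-1],None,fx=10,fy=10,interpolation=cv2.INTER_CUBIC))
```

```text
11.6833 [0.5389 0.0578 0.2294] [-0.1587  0.617  -1.0169] [0.1729 0.1431 0.0361] 0.015672455163009018
(array([ 0.7574, -0.0456,  0.209 ]), np.float64(2.699815187263489), np.float64(0.049614556788684955))
```

View pics/w9z.png

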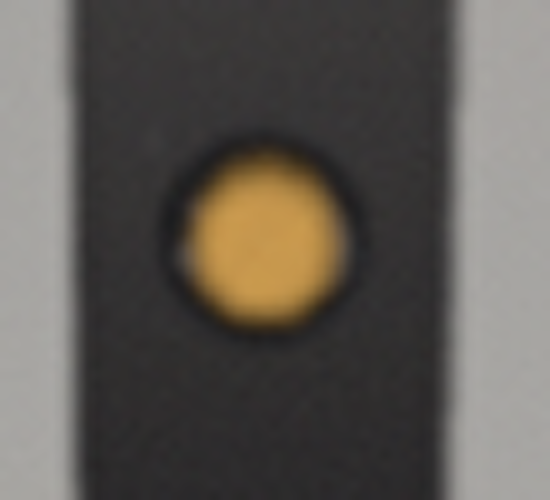

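The bar is already about 4 mm below the peg's top with no upward force. I'll keep lowering.

Call:
send_rows(motion=[[[0, 0, 0.0012], [0, 0.005, 0]], [[0, 0, 0.0012], [0, 0.005, 0]], [[0, 0, 0.0012], [0, 0.005, 0]], [[0, 0, 0], [0, 0, 0]]])

```text
time_s: 12.07
tcp_pos: [0.5388, 0.0578, 0.2258]
tcp_rot: [-3.058, 0.687, 0.053]
wrist_force: [-0.2, 0.9, -0.3]
opening: 0.0158
```

Call:
send_rows(motion=[[[0, 0, 0.0012], [0, 0.005, 0]], [[0, 0, 0.0012], [0, 0.005, 0]], [[0, 0, 0.0012], [0, 0.005, 0]], [[0, 0, 0], [0, 0, 0]]])

```text
time_s: 12.4
tcp_pos: [0.5387, 0.0579, 0.2222]
tcp_rot: [-3.061, 0.687, 0.03]
wrist_force: [-1.5, 0.3, -0.1]
opening: 0.0158
```

Call:
send_rows(motion=[[[0, 0, 0.0012], [0, 0.005, 0]], [[0, 0, 0.0012], [0, 0.005, 0]], [[0, 0, 0.0006], [0, 0.0025, 0]], [[0, 0, 0], [0, 0, 0]], [[0, 0, 0], [0, 0, 0]]])

```text
time_s: 12.82
tcp_pos: [0.5387, 0.0579, 0.2194]
tcp_rot: [-3.064, 0.688, 0.011]
wrist_force: [-1.3, -0.0, -0.6]
opening: 0.0157
```

Run:
```python
from go import *
s=state();print(s['time_s'],s['tcp_pos'],s['wrist_force'],s['torque'],s['opening']);print(cur()[2:])
im=snap('wrist','w10')
cv2.imwrite('pics/w10z.png',cv2.resize(im[80:260,200:310,::-1],None,fx=3.3,fy=3.3,interpolation=cv2.INTER_CUBIC))
im=snap('scene','s10');cv2.imwrite('pics/s10z.png',cv2.resize(im[140:280,200:380,::-1],None,fx=4,fy=4,interpolation=cv2.INTER_CUBIC))
```

```text
12.8167 [0.5387 0.0579 0.2194] [-1.2625 -0.0399 -0.6297] [0.1904 0.2237 0.0037] 0.01570092278581505
(array([ 0.7579, -0.0458,  0.2093]), np.float64(2.6998090439636226), np.float64(0.007370101917886456))
```

View pics/w10z.png

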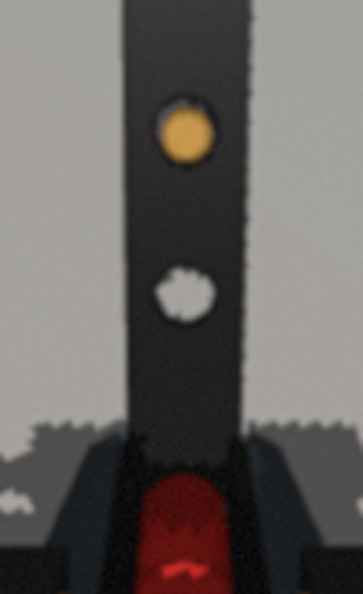

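View pics/s10z.png

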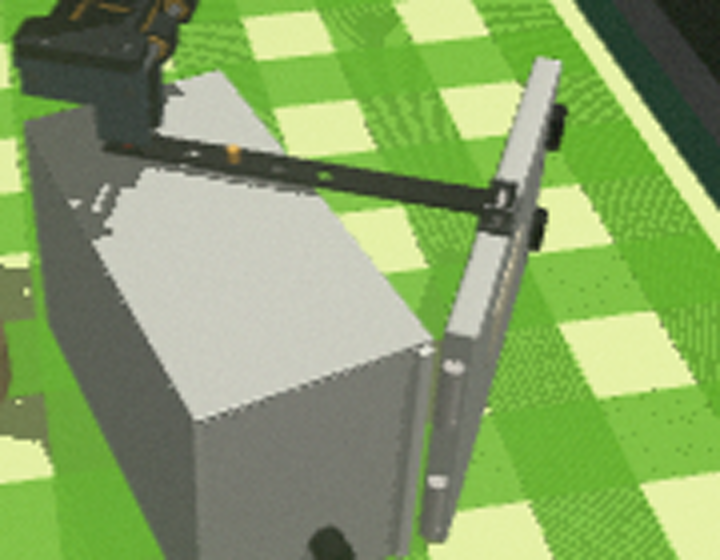

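The peg stands through the hole. I'll lower the last 2 mm and release.

Call:
send_rows(motion=[[[0, 0, 0.001], [0, 0.0037, 0]], [[0, 0, 0.001], [0, 0.0037, 0]], [[0, 0, 0], [0, 0, 0]], [[0, 0, 0], [0, 0, 0]]])

```text
time_s: 13.25
tcp_pos: [0.5388, 0.0579, 0.2175]
tcp_rot: [3.065, -0.688, 0.0]
wrist_force: [-1.1, -0.7, -0.6]
opening: 0.0155
```

Call:
send_rows(motion=[[[0, 0, 0], [0, 0, 0]], [[0, 0, 0], [0, 0, 0]], [[0, 0, 0], [0, 0, 0]], [[0, 0, 0], [0, 0, 0]], [[0, 0, 0], [0, 0, 0]], [[0, 0, 0], [0, 0, 0]], [[0, 0, 0], [0, 0, 0]], [[0, 0, 0], [0, 0, 0]]], hand=0.6)

```text
time_s: 13.92
tcp_pos: [0.5387, 0.0579, 0.2174]
tcp_rot: [3.065, -0.688, 0.0]
wrist_force: [0.2, 0.5, -1.2]
opening: 0.0547
```

Run:
```python
from go import *
s=state();print(s['time_s'],s['tcp_pos'],s['wrist_force'],s['opening'])
snap('wrist','w11')
```

```text
13.9167 [0.5387 0.0579 0.2174] [ 0.2484  0.4541 -1.1896] 0.05465694334217218
```

View pics/w11.png

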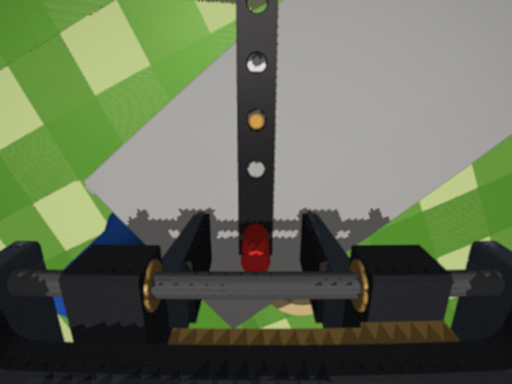

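The jaws are clear of the knob and the peg is in hole 3 at (120,257). I'll retreat straight up.

Call:
send_rows(motion=[[[0, 0, -0.01], [0, 0, 0]], [[0, 0, -0.015], [0, 0, 0]], [[0, 0, -0.02], [0, 0, 0]], [[0, 0, -0.025], [0, 0, 0]], [[0, 0, -0.025], [0, 0, 0]], [[0, 0, -0.025], [0, 0, 0]], [[-0.02, 0, -0.015], [0, 0, 0]], [[-0.02, 0, 0], [0, 0, 0]], [[-0.02, 0, 0], [0, 0, 0]], [[-0.02, 0, 0], [0, 0, 0]], [[0, 0, 0], [0, 0, 0]], [[0, 0, 0], [0, 0, 0]]])

```text
time_s: 14.97
tcp_pos: [0.466, 0.0923, 0.3535]
tcp_rot: [-3.065, 0.687, -0.002]
wrist_force: [0.2, -0.0, -0.0]
opening: 0.0545
```

Run:
```python
from go import *
s=state();print(s['time_s'],s['tcp_pos'],s['wrist_force'],s['opening'])
c,T=T_of('wrist');np.save('Tw12.npy',T)
im=snap('wrist','w12');im2=snap('scene','s12')
cv2.imwrite('pics/w12z.png',cv2.resize(im[0:240,100:400,::-1],None,fx=2.5,fy=2.5,interpolation=cv2.INTER_CUBIC))
cv2.imwrite('pics/s12z.png',cv2.resize(im2[100:330,140:400,::-1],None,fx=2.6,fy=2.6,interpolation=cv2.INTER_CUBIC))
for q,cam in [('torch_mid','scene'),('tape_mid','scene'),('screwdriver_grip','scene'),('hole3','scene'),('knob','scene')]:
    print(q,[(x['p'],np.round(x['centre'],1)) for x in eyes.place_of(q,cam)[:1]])
```

```text
14.9667 [0.466  0.0923 0.3535] [ 0.1628 -0.0404 -0.0234] 0.054506481831460965
torch_mid [(0.52, array([174.1, 225.1]))]
tape_mid [(0.89, array([228. , 182.9]))]
screwdriver_grip [(0.6, array([307.1, 327.5]))]
hole3 [(0.81, array([180.8, 257.6]))]
knob [(0.97, array([170.2, 231.2]))]
```

View pics/w12z.png

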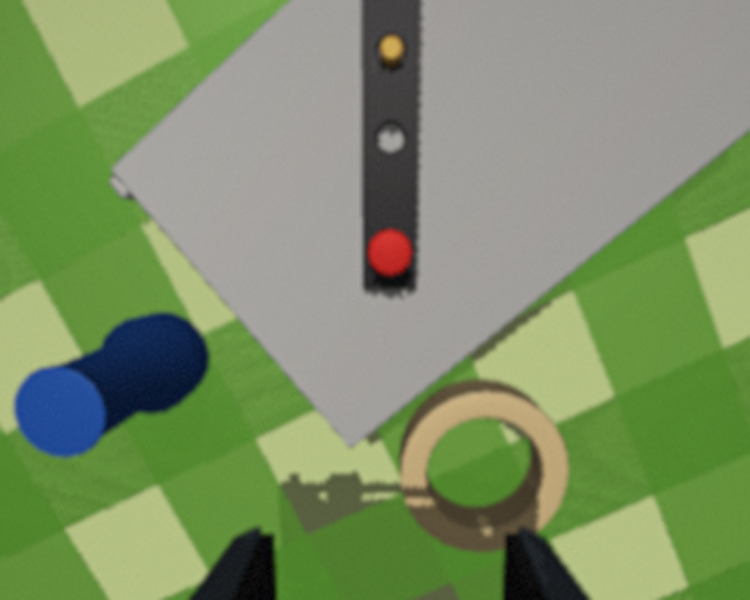

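View pics/s12z.png

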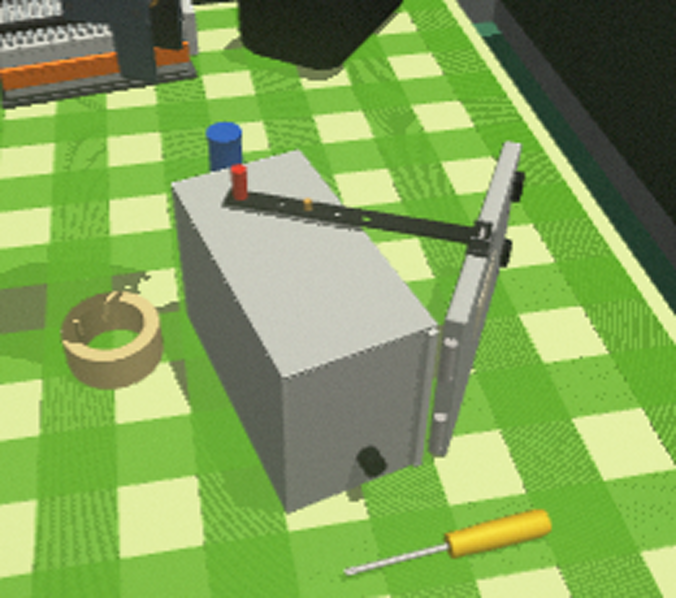

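The views show the bar flat on the roof with the peg through the second hole in from the knob, which is hole 3. The loose items are where they were. I'll sign off.

Run:
```python
from h import *
print(sign_off())
```

```text
the job is handed in; nothing more can be done
None
```

The stay's third hole is down over the brass peg and the door is propped open. The job took about 15 s of the 67 s allowed, and I handed it in without a verdict being reported.

**What I did:** I gripped the red knob, lifted the bar by 0.14 rad and swung it over the peg. With the wrist camera I centred hole 3 on the peg to within about 0.3 mm. I then lowered it in small steps at 4 N grip, opened the jaws and backed the arm clear.

**Last checks:**
- **Fit:** the wrist and scene pictures show the peg standing through the second hole from the knob, which is hole 3. The bar looks level on the roof.
- **Forces:** the wrist force stayed within about 2.5 N in every reading while I held the stay. I had no direct reading of the force on the peg.
- **Loose items:** the network's scene positions for the torch and screwdriver shifted by under 2 pixels. The tape roll's reading shifted by 5 pixels; its first reading was itself off, so I put this down to detector noise, and the gripper never went near it.
- **Not measured:** I judged the bar's final height from the pictures and from the arm's height at release (0.217 m, the same as when I first gripped the knob). I did not measure it separately after letting go.

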